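Hang the toothbrush cup on the stick-on hook inside the slant-front cabinet

TASK

Take the green toothbrush cup off the turntable, reach in through the slanted opening of the cabinet, and hang the cup upright on the wire hook inside, by the socket on the cup's back; neither cup nor hand may touch the white frame of the opening, and the hand must not touch the rest of the cabinet or the hook. The hook is only stuck on, and nobody has measured where, so find it by look or by feel with light pressure (15 N would tear it off), and lower the socket fully down over it before you let go. Leave the cup hanging there by itself, and do not move the pill organiser, denture case, soap dish or magnifier.

Things in the scene. Friction and masses are not known exactly. Their poses are not given: they have to be found in the camera images.
- cup: Loose green plastic toothbrush cup, about 0.12 kg, 95 mm tall, outside diameter 58 mm (52 mm at the foot), open top. Origin at the centre of its underside, z up its axis. It starts upright on the turntable. Its +x side, turned within 0.8 rad of the world's +x, has a flat pad 29 mm wide (y), out to x = 33 mm, z = 8 to 86 mm, carrying the hanging socket.
- cup_socket (a point): Centre of the mouth of the cup's socket (37, 0, 64 mm in the cup's frame, same axes). The socket is a pocket open only at the bottom: 20 mm wide (y), 8 mm deep (x = 33 to 41 mm of the cup), 18 mm high to its ceiling at z = 82. Walls: cheeks 4.5 mm (29 mm wide outside), outer wall 3 mm (to x = 44), ceiling 4 mm.
- cup_grip (a point): Point on the cup's axis 72 mm above its underside, a good height to grip the cup across its y sides (58 mm wide), clear of the socket.
- cabinet: Fixed slant-front cabinet of clear acrylic, 200 mm deep (x), 220 wide (y), 300 high; origin at the centre of its underside, z up. It opens to its own -x side, which roughly faces the robot. Floor 6 mm thick; back wall's inner face at x = 97 mm; clear roof strip only over x = 67 to 100 mm. Carries the hook. The front is an open slope inside a white frame.
- hook_zone (a point): The place in the cabinet (52, 0, 185 mm, cabinet's axes) where the top middle of the hook's prong should be. The hook was stuck on by hand and is not measured: the true top lies up to 18 mm to either side (y) and up to 5 mm higher or lower, while x is true and the prong upright. When the cup hangs, the prong's top bears on the socket's ceiling, 18 mm above the socket's mouth.
- hook_wall (a point): Middle of the place for the hook's plate on the back wall (97, 0, 120 mm in the cabinet). From the plate two chrome 4 mm wires, 13 mm apart over centres, come forward 45 mm, then go straight up 65 mm and join in a rounded prong 17 mm wide, 11 at its top, 4 thick. Glued: 15 N in any direction tears it off. It springs only up and down, about 1 mm per 2.5 N, 8 mm at most.
- cabinet_frame: White frame around the cabinet's opening, fixed to the cabinet, same origin and axes: front rail at x = -100 to -88 mm, up to z = 70 mm; header at x = 67 to 79 mm, z = 278 to 300 mm; two sloping side bars from the rail's top to the header's top, 12 mm thick, with inner faces at y = -95 and y = +95 mm (clear opening 190 mm wide). Must not be touched.
- turntable: Small grey turntable on the corner shelf: fixed foot, 90 mm diameter, 10 mm high, origin at the centre of its underside; on it a free-spinning tray of 130 mm diameter with a flat top 16 mm above the origin, on which the cup stands within 10 mm of the axis.
- corner_shelf: Fixed triangular white acrylic corner shelf, legs of the right angle 320 mm, top 60 mm above the counter, 12 mm high lips along the two legs. Right-angled corner at (105, -105) mm, the others at (105, 215) and (-215, -105) mm; origin at counter height.
- pill_organiser: Loose blue seven-lid pill organiser, 36 x 150 x 23 mm, lying on the cabinet's floor, origin at the centre of its underside. Leave alone.
- denture_case: Loose pink denture case, 65 x 77 x 41 mm, on the corner shelf, origin at the centre of its underside. Leave alone.
- soap_dish: Loose round white ceramic soap dish with a bar of soap, 78 mm diameter, 22 mm high, on the corner shelf, origin at the centre of its underside. Leave alone.
- magnifier: Loose chrome magnifier lying flat on the counter, about 190 mm long, at most 12 mm high; origin on its handle, lens centre 75 mm along +x, handle end at x = -76 mm. Leave alone.

How it is judged:
On the way, in this order (a step that is already met when the one before it is completed fails the run):
1. the cup is lifted clear of the turntable (underside at least 110 mm above the counter) (height (world z) of cup above 0.11 m), for 0.1 s.
2. the socket is fully down over the hook's prong while the hand still holds the cup (x of cup_socket in the frame of cabinet between 0.045 and 0.059 m and y of cup_socket in the frame of cabinet between -0.026 and 0.026 m and z of cup_socket in the frame of cabinet between 0.155 and 0.174 m and angle between cup's own z axis and vertical below 0.2 rad and contact force between the fingers and cup above 1 N and contact force between cup and cabinet above 0.3 N), for 0.4 s.
At the end, for the whole second after the job is handed in: The cup hangs at rest and released on the hook: in the cabinet's frame its socket mouth is at x = 52 +- 7 mm, |y| under 26 mm, z between 155 and 174 mm (mouth 18 mm below the prong's top, wherever the hook was stuck), the cup upright within 0.2 rad (x of cup_socket in the frame of cabinet between 0.045 and 0.059 m and y of cup_socket in the frame of cabinet between -0.026 and 0.026 m and z of cup_socket in the frame of cabinet between 0.155 and 0.174 m and angle between cup's own z axis and vertical below 0.2 rad and linear speed of cup below 0.02 m/s and angular speed of cup below 0.3 rad/s and contact force between cup and cabinet above 0.3 N); the robot touches nothing.
It fails at once if anything touches the white frame of the cabinet's opening (over 0.5 N) (contact force between anything else and cabinet_frame above 0.5 N).
It fails at once if the cup pushes on the hook or cabinet with more than 15 N (contact force between cup and cabinet above 15 N).
It fails at once if the hand or arm touches the cabinet or the hook (over 0.5 N) (contact force between any of the fingers, the arm and cabinet above 0.5 N).
It fails at once if a bystander (pill organiser, denture case, soap dish, magnifier) is moved more than 15 mm (distance of any of pill_organiser, denture_case, soap_dish, magnifier from where it was at the start of the episode above 0.015 m).
It also fails if it takes over 61 s, if anything falls off the work surface, if the arm or the gripper's body presses on something with over 40 N, if the wrist force passes 120 N, or if a joint passes its speed limit or range.

ROBOT

A 6-joint arm with a two-finger parallel gripper is mounted at the origin on the work surface. World frame = base frame: x ahead of the robot, y to its left, z up, the work surface at z = 0. Lengths are in m, angles in rad, forces in N, time in s.
With the tool pointing down it reaches from about 0.35 to 0.975 m from the base axis. Payload 4.9 kg.
Tool frame: the origin (TCP) lies at the very end of the fingers, on their centre line; the grasp point (between the pads) lies 19 mm behind it; x points along the fingers, y is the direction in which the jaws open and shut, and the axes are right-handed (so a half turn about x gives the same grasp; the last joint's range is limited). The gripper opens to 85 mm and grips with 20 to 120 N. Pads are 22 mm wide; open, the fingers measure 114 mm over their backs; the gripper's body (76 mm by 85 mm) begins 54 mm behind the grasp point. The pads swing forward as they close: fully open they stand 13 mm farther back than shut.
Start: joints at [-0.119, 0.053, 1.613, -0, 1.476, -0.119], TCP at [0.625, 0, 0.209] pointing down, gripper open.
Joint ranges: [-3.01, 3.01], [-1.01, 2.22], [0.06, 2.58], [-1.02, 4.17], [0.09, 2.62], [-3.14, 3.14]. Speed limits (rad/s): [2.57, 2.57, 3.14, 3.14, 3.14, 3.14].

INTERFACE

Orientations are given as a rotation vector (axis times angle).
In Python, from station import ctrl, get_image, calibration, finish_job, search_frame, cut_out, mark_of gives the robot as it stands. The module is installed in compiled form; this text tells all that it offers.
- The arm moves only by the tool arm_command, never from a script. Its argument "plan" is a list that holds one entry, the list of rows, each a list of 7 numbers: the shift along the tool's x, y, z in m, then the turn, a rotation vector about the tool's x, y, z in degrees, then the finger opening in m, from 0 to 0.0854. A call has 1 to 20 rows; each row shifts and turns the pose as measured when the row begins, along the tool's axes as they then stand; what a row does not reach is not made up. A row lasts 1/12 s, in which the tool goes at most 41.7 mm and 7.16 degrees, less where a joint would pass 70% of its speed; a pose out of reach is approached as far as the arm can. A call with a gripper value outside its range is refused whole. The fingers move at their own pace and stop on an object; "squeeze" is the grip in N (left out, the last holds). Time passes only in rows, so rows that do not move let the fingers close. It gives the time, the measured TCP pose, the force and the opening at its end, in the units of the state.
- ctrl.get_obs(): the state, without advancing time (a new reading comes with each control period).
- get_image(name): name is "scene" or "side" or "wrist"; returns the picture (400x640x3 uint8, red, green, blue); there is no depth.
- calibration(name): a dict with "fx", "fy", "cx", "cy" (pixels), "k1" (the pictures are not rectified: a ray, as slopes to the right and down, at radius r is drawn at 1 + k1 r^2 times it, then the intrinsics apply), "cam_to_world" (4x4, takes a point from camera to world coordinates); the wrist camera has in their place "hand_eye" (4x4, takes a point from camera to tool coordinates, whose origin is the TCP and whose axes are the tool frame's). Camera axes: x right, y down, z forward; pixel columns grow to the right and rows downward; lengths in m; the calibration is good to about 2 mm. A picture is of the moment at which its call begins: read the wrist's pose just before it. calibration takes no time and is no camera call.
- finish_job(): hands the job in, once; it reports no verdict.
Trained networks look in the newest picture that a camera, given by its name, has taken for a name from the list of things; names that differ only in an ending like _2 or _b are one class to them, and where a whole thing is asked for, a point or a joint stands for the part that bears it (a point fixed in the world has none). Each returns a list of dicts, best first, with "conf" (0 to 1); they miss things now and then, are a little off and sometimes report something else, mostly with a low value. They report only what shows in the picture. A call takes as long as a camera call.
- search_frame(camera, thing): "at" ([x, y, z] in m, in the coordinates of the camera as it stood for that picture, good to about 4 mm: the middle of the surface that is visible of it).
- cut_out(camera, thing): "mask" (400x640 bool, what is visible of it).
- mark_of(camera, thing): "at" ([x, y, z] in m, in the coordinates of the camera as it stood for that picture, good to about 4 mm: a listed point, or the origin of a listed thing).
The state is a dict: "t": time; "q": joint angles; "dq": joint speeds; "effort": joint torques, N m; "tool_pos": TCP position; "tool_rot": TCP orientation; "contact_force": force on the tool from outside, world axes, zero at the start; "wrist_torque": the same for the moment, N m; "opening": finger opening in m.
Only numpy, scipy, OpenCV 4.12 (cv2) and the standard library are available. Lean on these libraries where they do the work, as an engineer would, in place of code of your own. Each camera call takes 0.05 s, during which the arm holds its last target. There are 200 camera calls.

## Working session

There is one attempt and no reset: what is moved stays moved. The work goes in short steps, Python scripts to look and compute and a tool call to move; the robot and the scene stay as the last step left them, time stands still between calls to the robot, and variables do not carry over. Pictures are saved under pics/ and viewed, about 8 in all and at most 12, crops included, and the job is handed in when it is done.

Besides the shell and the picture viewer there is one more tool, called after "Call:" in YAML: its name, and indented under it one key for each argument. arm_command: Moves the arm, as the interface text tells. Its arguments: {"type":"object","properties":{"plan":{"type":"array","items":{"type":"array","items":{"type":"array","items":{"type":"number"}}}},"squeeze":{"type":"number"}},"required":["plan"]}

```bash
mkdir -p pics; cat > h.py <<'E'
import numpy as np, cv2
from scipy.spatial.transform import Rotation as R
from station import ctrl,get_image,calibration,finish_job,search_frame,cut_out,mark_of
def T(cam,o=None):
    c=calibration(cam)
    if cam!='wrist': return np.array(c['cam_to_world'])
    o=o or ctrl.get_obs(); M=np.eye(4); M[:3,:3]=R.from_rotvec(o['tool_rot']).as_matrix(); M[:3,3]=o['tool_pos']
    return M@np.array(c['hand_eye'])
def proj(cam,P,M=None):
    c=calibration(cam); M=T(cam) if M is None else M
    p=np.linalg.inv(M)@np.append(P,1); x,y=p[0]/p[2],p[1]/p[2]; f=1+c['k1']*(x*x+y*y)
    return np.array([c['fx']*x*f+c['cx'],c['fy']*y*f+c['cy']])
def ray(cam,u,v,M=None):
    c=calibration(cam); M=T(cam) if M is None else M
    d=np.array([(u-c['cx'])/c['fx'],(v-c['cy'])/c['fy']]); x=d.copy()
    for _ in range(20): x=d/(1+c['k1']*(x@x))
    r=M[:3,:3]@np.append(x,1); return M[:3,3],r/np.linalg.norm(r)
def marks(cam,names,fn=mark_of):
    M=T(cam); out={}
    for n in names:
        for r in fn(cam,n)[:1]:
            out[n]=((M@np.append(r['at'],1))[:3],r['conf']); print(cam,n,out[n][0].round(4),round(r['conf'],2))
    return out
def save(cam,name):
    im=get_image(cam); cv2.imwrite('pics/'+name+'.png',im[:,:,::-1]); return im
E
python3 - <<'E'
from h import *
o=ctrl.get_obs(); print({k:np.round(v,3) for k,v in o.items()})
ims=[]
for c in ['scene','side']:
    ims.append(save(c,c)); print(T(c).round(3).tolist())
    marks(c,['cup','cup_socket','cup_grip','cabinet','hook_zone','hook_wall','turntable','corner_shelf','cabinet_frame','pill_organiser','denture_case','soap_dish','magnifier'])
im=np.vstack(ims); cv2.imwrite('pics/both.png',cv2.resize(im,None,fx=.75,fy=.75)[:,:,::-1])
print(calibration('wrist'),o['t'])
E
```

```text
{'t': np.float64(0.0), 'q': array([-0.119,  0.053,  1.614, -0.   ,  1.476, -0.119]), 'dq': array([-0.   , -0.001,  0.001, -0.001, -0.001, -0.001]), 'effort': array([ 0.0000e+00, -3.9367e+01, -3.7018e+01, -0.0000e+00,  7.0000e-03,
       -0.0000e+00]), 'tool_pos': array([0.624, 0.   , 0.208]), 'tool_rot': array([ 1.208,  1.211, -1.211]), 'contact_force': array([-0.628, -0.027, -0.217]), 'wrist_torque': array([-0.011,  0.023, -0.025]), 'opening': np.float64(0.085)}
[[0.972, 0.19, -0.136, 0.684], [0.234, -0.81, 0.537, -0.621], [-0.008, -0.554, -0.832, 1.051], [0.0, 0.0, 0.0, 1.0]]
scene cup [ 0.5068 -0.277   0.0767] 0.67
scene cup_socket [ 0.5442 -0.2708  0.1435] 0.8
scene cup_grip [ 0.5086 -0.2742  0.1502] 0.68
scene cabinet [ 0.599   0.2094 -0.    ] 0.64
scene hook_zone [0.6442 0.2364 0.1827] 0.82
scene hook_wall [0.677  0.2531 0.12  ] 0.94
scene turntable [ 0.5118 -0.2776  0.0582] 0.64
scene cabinet_frame [0.6012 0.2074 0.0031] 0.63
scene pill_organiser [0.5686 0.2172 0.0065] 0.68
scene denture_case [ 0.3784 -0.325   0.0615] 0.58
scene soap_dish [ 0.5715 -0.1557  0.0609] 0.84
scene m
[... 460 characters left out ...]
508] 0.56
side cabinet_frame [ 5.965e-01  2.067e-01 -1.000e-04] 0.89
side pill_organiser [0.5749 0.2174 0.0128] 0.65
side denture_case [ 0.3784 -0.3286  0.0607] 0.86
side soap_dish [ 0.5746 -0.1535  0.0616] 0.96
{'fx': 304.4975174363416, 'fy': 304.4975174363416, 'cx': 315.55291757939546, 'cy': 200.49675656723952, 'k1': -0.05516007371394761, 'hand_eye': array([[ 7.74426023e-04, -3.08656033e-01,  9.51173409e-01,
        -1.63820088e-01],
       [ 9.99998736e-01, -1.08175456e-03, -1.16520826e-03,
         4.35662264e-04],
       [ 1.38858473e-03,  9.51173109e-01,  3.08654805e-01,
        -7.81149668e-02],
       [ 0.00000000e+00,  0.00000000e+00,  0.00000000e+00,
         1.00000000e+00]])} 0.0
```

View pics/both.png

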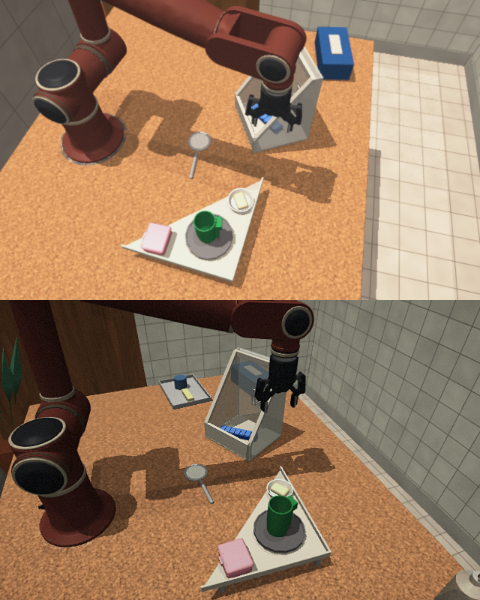

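```bash
cat >> h.py <<'E'
YC=0.47; CO=np.array([.598,.211,0.])
def pose(pos,yaw,tilt):   # tilt from vertical (deg), leaning forward along yaw; tool z up/forward
    u=np.array([np.cos(yaw),np.sin(yaw),0]); t=np.radians(tilt); k=np.array([0,0,1.])
    x=np.sin(t)*u-np.cos(t)*k; z=np.cos(t)*u+np.sin(t)*k
    return np.array(pos,float),np.column_stack([x,np.cross(z,x),z])
def cab(p,yaw=None,o=None):
    y=YC if yaw is None else yaw; return (CO if o is None else o)+R.from_euler('z',y).apply(p)
def rows(pos,Rm,op,n=None,vmax=.035,wmax=6.5,start=None):
    o=ctrl.get_obs(); p0,r0=start if start else (np.array(o['tool_pos']),R.from_rotvec(o['tool_rot']).as_matrix())
    w=R.from_matrix(r0.T@Rm).as_rotvec(degrees=True)
    n=n or int(max(np.ceil(np.linalg.norm(pos-p0)/vmax),np.ceil(np.linalg.norm(w)/wmax),1))
    out=[]
    for i in range(n):
        r=r0@R.from_rotvec(w*i/n,degrees=True).as_matrix()
        out.append([round(float(a),4) for a in r.T@(pos-p0)/n]+[round(float(a),2) for a in w/n]+[op])
    print(n,out); return pos,Rm
E
python3 - <<'E'
from h import *
a=rows(*pose([.50,.10,.33],.47,45),.085)
rows(*pose(cab([-.02,0,.25]),.47,45),.085,start=a)
E
```

```text
19 [[-0.0064, -0.0066, -0.0053, -5.79, -1.47, 2.4, 0.085], [-0.0068, -0.0057, -0.0057, -5.79, -1.47, 2.4, 0.085], [-0.0071, -0.0049, -0.0061, -5.79, -1.47, 2.4, 0.085], [-0.0075, -0.0039, -0.0063, -5.79, -1.47, 2.4, 0.085], [-0.0078, -0.003, -0.0065, -5.79, -1.47, 2.4, 0.085], [-0.0081, -0.002, -0.0065, -5.79, -1.47, 2.4, 0.085], [-0.0083, -0.001, -0.0065, -5.79, -1.47, 2.4, 0.085], [-0.0085, 0.0, -0.0063, -5.79, -1.47, 2.4, 0.085], [-0.0086, 0.001, -0.006, -5.79, -1.47, 2.4, 0.085], [-0.0087, 0.002, -0.0057, -5.79, -1.47, 2.4, 0.085], [-0.0087, 0.0029, -0.0052, -5.79, -1.47, 2.4, 0.085], [-0.0087, 0.0037, -0.0046, -5.79, -1.47, 2.4, 0.085], [-0.0087, 0.0045, -0.004, -5.79, -1.47, 2.4, 0.085], [-0.0086, 0.0053, -0.0033, -5.79, -1.47, 2.4, 0.085], [-0.0084, 0.0059, -0.0025, -5.79, -1.47, 2.4, 0.085], [-0.0082, 0.0065, -0.0016, -5.79, -1.47, 2.4, 0.085], [-0.0079, 0.0069, -0.0008, -5.79, -1.47, 2.4, 0.085], [-0.0077, 0.0073, 0.0002, -5.79, -1.47, 2.4, 0.085], [-0.0073, 0.0075, 0.0011, -5.79, -1.47, 2.4, 0.085]]
5 [[0.028, 0.0109, 0.0053, 0.0, 0.0, 0.0, 0.085], [0.028, 0.0109, 0.0053, 0.0, 0.0, 0.0, 0.085], [0.028, 0.0109, 0.0053, 0.0, 0.0, 0.0, 0.085], [0.028, 0.0109, 0.0053, 0.0, 0.0, 0.0, 0.085], [0.028, 0.0109, 0.0053, 0.0, 0.0, 0.0, 0.085]]
```

Call:
arm_command:
  plan:
    - [[-0.0064, -0.0066, -0.0053, -5.8, -1.5, 2.4, 0.085], [-0.0068, -0.0057, -0.0057, -5.8, -1.5, 2.4, 0.085], [-0.007, -0.005, -0.006, -5.8, -1.5, 2.4, 0.085], [-0.0075, -0.004, -0.0063, -5.8, -1.5, 2.4, 0.085], [-0.008, -0.003, -0.0065, -5.8, -1.5, 2.4, 0.085], [-0.008, -0.002, -0.0065, -5.8, -1.5, 2.4, 0.085], [-0.008, -0.001, -0.0065, -5.8, -1.5, 2.4, 0.085], [-0.0085, 0, -0.006, -5.8, -1.5, 2.4, 0.085], [-0.0085, 0.001, -0.006, -5.8, -1.5, 2.4, 0.085], [-0.0085, 0.002, -0.0055, -5.8, -1.5, 2.4, 0.085], [-0.0085, 0.003, -0.005, -5.8, -1.5, 2.4, 0.085], [-0.0085, 0.004, -0.0045, -5.8, -1.5, 2.4, 0.085], [-0.0085, 0.0045, -0.004, -5.8, -1.5, 2.4, 0.085], [-0.0085, 0.005, -0.003, -5.8, -1.5, 2.4, 0.085], [-0.0085, 0.006, -0.0025, -5.8, -1.5, 2.4, 0.085], [-0.008, 0.0065, -0.0015, -5.8, -1.5, 2.4, 0.085], [-0.008, 0.007, -0.001, -5.8, -1.5, 2.4, 0.085], [-0.0075, 0.007, 0, -5.8, -1.5, 2.4, 0.085], [-0.0075, 0.0075, 0.001, -5.8, -1.5, 2.4, 0.085]]

```text
t: 2.98
tool_pos: [0.4877, 0.1028, 0.3305]
tool_rot: [-0.27, 0.721, 0.523]
contact_force: [0.1, 0.4, 0.4]
opening: 0.0848
```

```bash
python3 - <<'E'
from h import *
o=ctrl.get_obs(); print(o['tool_pos'],R.from_rotvec(o['tool_rot']).as_matrix().round(3),o['q'])
rows(*pose(cab([-.02,0,.25]),.47,45),.085)
E
```

```text
[0.48765048 0.1027634  0.33054413] [[ 0.631 -0.541  0.556]
 [ 0.36   0.839  0.408]
 [-0.687 -0.057  0.725]] [-0.27242747 -0.88132241  2.25004425  0.58774172  1.19940445 -2.49380068]
5 [[0.0299, 0.0076, 0.0067, 1.29, 0.34, -0.38, 0.085], [0.0298, 0.0079, 0.0067, 1.29, 0.34, -0.38, 0.085], [0.0297, 0.0083, 0.0067, 1.29, 0.34, -0.38, 0.085], [0.0296, 0.0086, 0.0067, 1.29, 0.34, -0.38, 0.085], [0.0295, 0.009, 0.0067, 1.29, 0.34, -0.38, 0.085]]
```

Call:
arm_command:
  plan:
    - [[0.03, 0.008, 0.0067, 1.3, 0.3, -0.4, 0.085], [0.03, 0.008, 0.0067, 1.3, 0.3, -0.4, 0.085], [0.03, 0.0085, 0.0067, 1.3, 0.3, -0.4, 0.085], [0.03, 0.0085, 0.0067, 1.3, 0.3, -0.4, 0.085], [0.03, 0.009, 0.0067, 1.3, 0.3, -0.4, 0.085], [0, 0, 0, 0, 0, 0, 0.085]]

```text
t: 3.48
tool_pos: [0.5886, 0.1957, 0.2548]
tool_rot: [-0.185, 0.752, 0.421]
contact_force: [-0.7, -0.1, -0.2]
opening: 0.085
```

```bash
python3 - <<'E'
from h import *
o=ctrl.get_obs(); print(o['tool_pos'],o['q'])
im=save('wrist','w1'); np.save('w1T.npy',T('wrist',o))
marks('wrist',['hook_zone','hook_wall','cabinet','cabinet_frame','pill_organiser'])
get_image('scene'); marks('scene',['hook_zone','hook_wall','cabinet','cabinet_frame'])
E
```

```text
[0.58862706 0.195655   0.2548384 ] [ 0.0759173  -0.48912964  2.1491814   0.37993788  0.74913053 -2.12980844]
wrist hook_wall [0.6836 0.26   0.1186] 0.86
scene hook_zone [0.647  0.2356 0.1853] 0.69
scene hook_wall [0.6787 0.2536 0.1225] 0.76
scene cabinet [ 5.963e-01  2.091e-01 -2.000e-04] 0.63
scene cabinet_frame [0.5973 0.2079 0.0029] 0.97
```

View pics/w1.png

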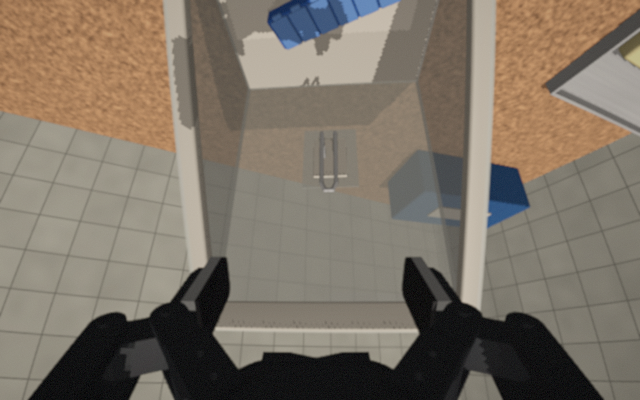

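```bash
python3 - <<'E'
from h import *
im=cv2.imread('pics/w1.png')[110:210,280:380]; cv2.imwrite('pics/w1c.png',cv2.resize(im,None,fx=6,fy=6,interpolation=cv2.INTER_CUBIC))
M=np.load('w1T.npy'); 
for dy in (-.006,0,.006):
  for P in [(.052,dy,.185),(.052,dy,.12),(.097,dy,.12),(.052,dy,.15)]: print(dy,P,proj('wrist',cab(P),M).round(1))
for P in [(.067,.095,.3),(.067,-.095,.3),(.067,.095,.278),(.067,-.095,.278),(.097,.11,.006),(.097,-.11,.006)]: print(P,proj('wrist',cab(P),M).round(1))
print([proj('wrist',cab((.097,y,z)),M).round(0).tolist() for y in (-.02,.02) for z in (.1,.14)])
E
```

```text
-0.006 (0.052, -0.006, 0.185) [323.7 192.1]
-0.006 (0.052, -0.006, 0.12) [323.8 134. ]
-0.006 (0.097, -0.006, 0.12) [323.7 159.4]
-0.006 (0.052, -0.006, 0.15) [323.7 159.3]
0 (0.052, 0, 0.185) [330.4 192.1]
0 (0.052, 0, 0.12) [329.8 134. ]
0 (0.097, 0, 0.12) [329.1 159.4]
0 (0.052, 0, 0.15) [330.1 159.3]
0.006 (0.052, 0.006, 0.185) [337.1 192.1]
0.006 (0.052, 0.006, 0.12) [335.9 133.9]
0.006 (0.097, 0.006, 0.12) [334.4 159.4]
0.006 (0.052, 0.006, 0.15) [336.4 159.3]
(0.067, 0.095, 0.3) [452.8 332.1]
(0.067, -0.095, 0.3) [210.8 329.5]
(0.067, 0.095, 0.278) [448.3 303. ]
(0.067, -0.095, 0.278) [214.8 300.9]
(0.097, 0.11, 0.006) [413.6  85.9]
(0.097, -0.11, 0.006) [244.3  86.9]
[[312.0, 145.0], [311.0, 175.0], [346.0, 145.0], [348.0, 175.0]]
```

View pics/w1c.png

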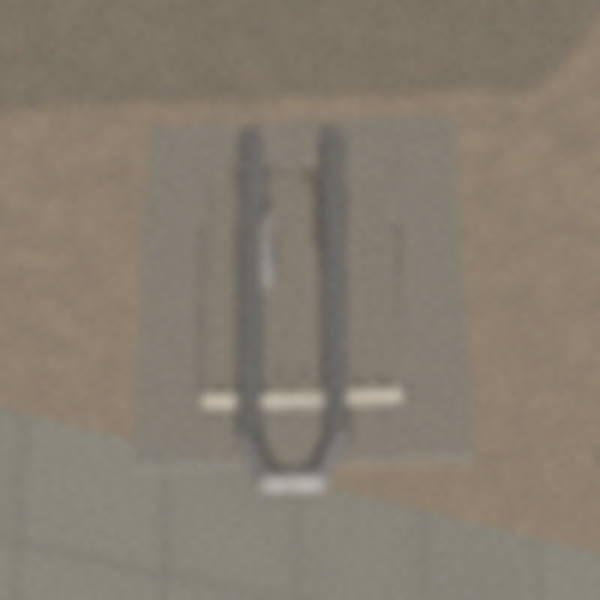

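Call:
arm_command:
  plan:
    - [[-0.02, 0.03, 0, 0, 0, 0, 0.085], [-0.02, 0.03, 0, 0, 0, 0, 0.085], [0, 0, 0, 0, 0, 0, 0.085]]

```text
t: 4.28
tool_pos: [0.5363, 0.2328, 0.2884]
tool_rot: [-0.182, 0.744, 0.41]
contact_force: [-0.6, -0.5, 1.9]
opening: 0.0846
```

```bash
python3 - <<'E'
from h import *
o=ctrl.get_obs(); print(o['tool_pos'],o['dq'].round(3))
im=save('wrist','w2'); np.save('w2T.npy',T('wrist',o))
E
```

```text
[0.53631413 0.23284597 0.28844615] [-0.062  0.037  0.003  0.007 -0.036 -0.06 ]
```

Call:
arm_command:
  plan:
    - [[0, -0.035, 0, 0, 0, 0, 0.085], [0, -0.035, 0, 0, 0, 0, 0.085], [0, -0.035, 0, 0, 0, 0, 0.085], [0, 0, 0, 0, 0, 0, 0.085]]

```text
t: 4.67
tool_pos: [0.5824, 0.1363, 0.2902]
tool_rot: [-0.188, 0.739, 0.417]
contact_force: [0.3, -0.5, 0.2]
opening: 0.0851
```

```bash
python3 - <<'E'
from h import *
o=ctrl.get_obs(); print(o['tool_pos'],o['dq'].round(3))
im=save('wrist','w3'); np.save('w3T.npy',T('wrist',o))
a=[]
for n in ('w2','w3'):
    M=np.load(n+'T.npy'); u,v=proj('wrist',cab((.052,-.002,.15)),M).astype(int); print(n,u,v)
    i=cv2.imread('pics/%s.png'%n); c=i[v-45:v+45,u-45:u+45]; a.append(np.vstack([cv2.resize(c,(360,360),interpolation=cv2.INTER_CUBIC),cv2.resize(i,(360,225))]))
cv2.imwrite('pics/w23.png',np.hstack(a))
E
```

```text
[0.58244505 0.13630577 0.29015454] [ 0.042 -0.021  0.026  0.019  0.027  0.036]
w2 276 147
w3 374 147
```

View pics/w23.png

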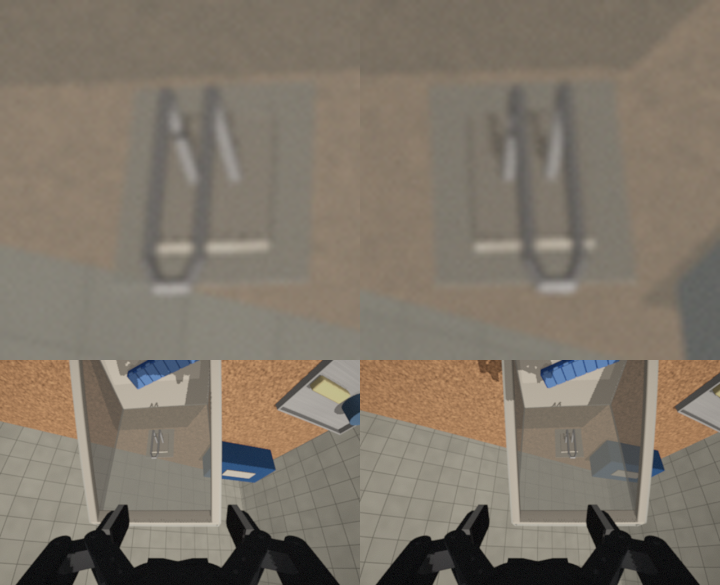

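```bash
python3 - <<'E'
from h import *
from scipy.optimize import least_squares
Ms=[np.load('w%dT.npy'%i) for i in (1,2,3)]
def tri(px):
    f=lambda P:np.concatenate([proj('wrist',P,M)-p for M,p in zip(Ms,px) if p is not None])
    s=least_squares(f,cab((.052,0,.16))); print(s.x.round(4),f(s.x).round(1), R.from_euler('z',-YC).apply(s.x-CO).round(4)); return s.x
t=tri([(328.5,191.5),(273.4,174.2),(377.9,173.9)])
b=tri([(328.4,132),(278.4,124.1),(373.6,123.6)])
# plate corners: (left,top-image),(right,top),(right,bottom),(left,bottom)
i=lambda c,u:(c[0]/4+u-45-.4,c[1]/4+102-.4)
k=lambda x,y:(280+x/6-.4,110+y/6-.4)
C=[tri(p) for p in [[k(147,122),i((138,85),276),i((73,85),374)],[k(455,120),i((312,85),276),i((258,85),374)],
 [k(468,458),i((312,283),276),i((275,278),374)],[k(137,464),i((117,285),276),i((77,282),374)]]]
for a,c in ((0,1),(3,2)): d=C[c]-C[a]; print('yaw',np.arctan2(-d[0],d[1]),np.linalg.norm(d))
get_image('wrist')
for r in cut_out('wrist','cabinet_frame')[:2]: print(r['conf'],r['mask'].sum()); np.save('m%s.npy'%round(r['conf'],2),r['mask'])
np.save('T4.npy',T('wrist')); 
r=cut_out('wrist','cabinet_frame'); 
if r: np.save('mf.npy',r[0]['mask'])
E
```

```text
[0.6407 0.2307 0.1865] [ 0.  -0.5 -0.1  0.4  0.1  0.2] [ 0.047  -0.0018  0.1865]
[0.6423 0.2318 0.1199] [-0.1 -0.1  0.   0.1  0.1  0. ] [ 0.049  -0.0015  0.1199]
[0.6922 0.2272 0.0828] [ 0.5  0.  -0.3  0.5 -0.3 -0.5] [ 0.0913 -0.0282  0.0828]
[0.6583 0.2749 0.09  ] [ 0.1  0.3 -0.  -0.1 -0.1 -0.3] [0.0827 0.0297 0.09  ]
[0.6677 0.2806 0.1555] [ 0.6 -0.1 -0.3 -0.4 -0.4  0.6] [0.0936 0.0305 0.1555]
[0.6953 0.2286 0.156 ] [ 0.2 -0.3 -0.2  0.2 -0.1  0.1] [ 0.0948 -0.0283  0.156 ]
yaw 0.6174150135090142 0.05895997825231542
yaw 0.4894168846635806 0.05886785746351293
```

```bash
python3 - <<'E'
from h import *
p,Rm=pose([0,0,0],.2,35); g=np.array([.506,-.278,.150])
rows(g+(.019-.11)*Rm[:,0],Rm,.085,n=16)
print((g-.091*Rm[:,0]).round(4))
E
```

```text
16 [[-0.0106, -0.0207, -0.0162, 0.73, 0.73, -0.54, 0.085], [-0.0102, -0.021, -0.016, 0.73, 0.73, -0.54, 0.085], [-0.0098, -0.0213, -0.0159, 0.73, 0.73, -0.54, 0.085], [-0.0094, -0.0216, -0.0157, 0.73, 0.73, -0.54, 0.085], [-0.009, -0.0219, -0.0156, 0.73, 0.73, -0.54, 0.085], [-0.0086, -0.0221, -0.0154, 0.73, 0.73, -0.54, 0.085], [-0.0082, -0.0224, -0.0152, 0.73, 0.73, -0.54, 0.085], [-0.0078, -0.0227, -0.015, 0.73, 0.73, -0.54, 0.085], [-0.0074, -0.0229, -0.0148, 0.73, 0.73, -0.54, 0.085], [-0.007, -0.0232, -0.0146, 0.73, 0.73, -0.54, 0.085], [-0.0066, -0.0234, -0.0144, 0.73, 0.73, -0.54, 0.085], [-0.0062, -0.0237, -0.0142, 0.73, 0.73, -0.54, 0.085], [-0.0057, -0.0239, -0.014, 0.73, 0.73, -0.54, 0.085], [-0.0053, -0.0242, -0.0137, 0.73, 0.73, -0.54, 0.085], [-0.0049, -0.0244, -0.0135, 0.73, 0.73, -0.54, 0.085], [-0.0045, -0.0246, -0.0132, 0.73, 0.73, -0.54, 0.085]]
[ 0.4548 -0.2884  0.2245]
```

Call:
arm_command:
  plan:
    - [[-0.0106, -0.0207, -0.0162, 0.7, 0.7, -0.5, 0.085], [-0.01, -0.021, -0.016, 0.7, 0.7, -0.5, 0.085], [-0.01, -0.0213, -0.016, 0.7, 0.7, -0.5, 0.085], [-0.0095, -0.0216, -0.016, 0.7, 0.7, -0.5, 0.085], [-0.009, -0.022, -0.0155, 0.7, 0.7, -0.5, 0.085], [-0.0085, -0.022, -0.0155, 0.7, 0.7, -0.5, 0.085], [-0.008, -0.0225, -0.015, 0.7, 0.7, -0.5, 0.085], [-0.008, -0.0225, -0.015, 0.7, 0.7, -0.5, 0.085], [-0.0075, -0.023, -0.015, 0.7, 0.7, -0.5, 0.085], [-0.007, -0.023, -0.0145, 0.7, 0.7, -0.5, 0.085], [-0.0065, -0.0235, -0.0145, 0.7, 0.7, -0.5, 0.085], [-0.006, -0.0235, -0.014, 0.7, 0.7, -0.5, 0.085], [-0.006, -0.024, -0.014, 0.7, 0.7, -0.5, 0.085], [-0.0055, -0.024, -0.014, 0.7, 0.7, -0.5, 0.085], [-0.005, -0.0245, -0.0135, 0.7, 0.7, -0.5, 0.085], [-0.0045, -0.0245, -0.013, 0.7, 0.7, -0.5, 0.085], [0, 0, 0, 0, 0, 0, 0.085]]

```text
t: 6.28
tool_pos: [0.4593, -0.2841, 0.2192]
tool_rot: [-0.119, 0.957, 0.23]
contact_force: [-0.3, 1.7, -0.1]
opening: 0.0852
```

```bash
python3 - <<'E'
from h import *
o=ctrl.get_obs(); print(o['t'],o['tool_pos'],o['q'],R.from_rotvec(o['tool_rot']).as_matrix().round(3))
save('wrist','w4'); np.save('w4T.npy',T('wrist',o))
marks('wrist',['cup','cup_socket','cup_grip','turntable'])
get_image('side');marks('side',['cup','cup_socket','cup_grip'])
save('scene','s4');marks('scene',['cup','cup_socket','cup_grip'])
for s in ('side','scene'):
  for n in ('cabinet_frame',):
    for r in cut_out(s,n)[:1]: print(s,r['conf'],r['mask'].sum()); np.save('mf_%s.npy'%s,r['mask'])
E
```

```text
6.2833 [ 0.4592927  -0.28413443  0.21920892] [-1.01190723 -0.39188835  2.07801066  0.6011277   1.30052556 -2.95040534] [[ 0.554 -0.246  0.795]
 [ 0.142  0.969  0.202]
 [-0.82   0.001  0.572]]
wrist cup [ 0.5093 -0.2777  0.0729] 0.7
wrist cup_socket [ 0.5459 -0.2659  0.1402] 0.7
wrist cup_grip [ 0.5083 -0.2786  0.1506] 0.69
wrist turntable [ 0.5165 -0.2802  0.0598] 0.56
side cup [ 0.5054 -0.2809  0.0777] 0.73
side cup_socket [ 0.5426 -0.2662  0.1377] 0.74
side cup_grip [ 0.5026 -0.279   0.1492] 0.89
scene cup [ 0.5064 -0.2774  0.0766] 0.91
scene cup_socket [ 0.5431 -0.2715  0.1409] 0.85
scene cup_grip [ 0.5063 -0.2767  0.1485] 0.56
side 0.72 2011
scene 0.94 2627
```

View pics/w4.png

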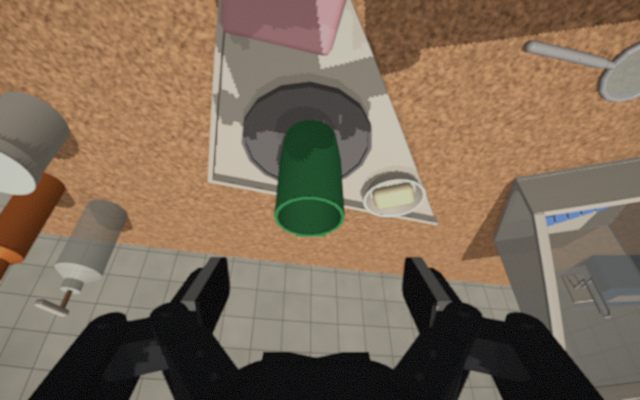

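```bash
python3 - <<'E'
from h import *
from scipy.optimize import minimize
M=np.load('w4T.npy'); c,d=ray('wrist',309.5,216.5,M); print('rim',(c+d*(.171-c[2])/d[2]).round(4))
im=cv2.imread('pics/s4.png'); u,v=proj('scene',[.52,-.275,.14]).astype(int); print(u,v)
a=cv2.resize(im[v-45:v+45,u-45:u+45],(540,540),interpolation=cv2.INTER_CUBIC)
cv2.imwrite('pics/s4c.png',a)
# frame fit
K=[]
def box(x0,x1,y0,y1,z0,z1): return np.array([[x,y,z] for x in(x0,x1) for y in(y0,y1) for z in(z0,z1)])
parts=[box(-.1,-.088,-.107,.107,0,.07),box(.067,.079,-.107,.107,.278,.3)]
for s in(-1,1):
    y=[s*.095,s*.107]; parts.append(np.array([[x,yy,z] for yy in y for x,z in((-.1,.07),(-.088,.07),(-.088,.05),(.067,.3),(.079,.3),(.079,.283))]))
ms={s:np.load('mf_%s.npy'%s).astype(np.uint8) for s in('side','scene')}; Ts={s:T(s) for s in ms}
def iou(q,pr=0):
    t=0
    for s,m in ms.items():
        r=np.zeros_like(m)
        for P in parts:
            h=np.array([proj(s,cab(p,q[2],np.array([q[0],q[1],0])),Ts[s]) for p in P]).astype(np.float32)
            cv2.fillConvexPoly(r,np.round(cv2.convexHull(h)*16).astype(np.int32),1,shift=4)
        i=(r&m).sum()/(r|m).sum(); t-=i
        if pr: print(s,i)
    return t
f=minimize(iou,[.598,.210,.49],method='Nelder-Mead',options=dict(initial_simplex=[[.598,.21,.49],[.604,.21,.49],[.598,.216,.49],[.598,.21,.53]])); print(f.x.round(4)); iou(f.x,1)
E
```

```text
rim [ 0.5023 -0.2795  0.171 ]
280 299Traceback (most recent call last):
  File "<stdin>", line 24, in <module>
    res = _minimize_neldermead(fun, x0, args, callback, bounds=bounds,
                               **options)
    fxc = func(xc)
    fx = function(np.copy(x), *(wrapper_args + args))
  File "<stdin>", line 19, in iou
  File "h.py", line 10, in proj
    c=calibration(cam); M=T(cam) if M is None else M
ValueError: time passes only in moves, steps and waits
```

View pics/s4c.png

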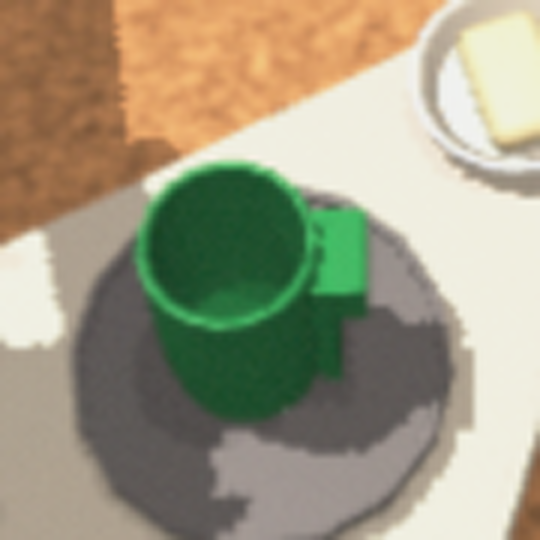

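```bash
sed -i 's/^def T(/import functools\ncalibration=functools.lru_cache(None)(calibration)\ndef T(/' h.py; python3 - <<'E'
from h import *
from scipy.optimize import minimize
Ms=T('scene')
def on(x,y,z): 
    c,d=ray('scene',280-45+x/6-.4,299-45+y/6-.4,Ms); return c+d*(z-c[2])/d[2]
z=.162; a,b=on(365,208,z),on(367,292,z); d=a-b; print('edge',a.round(4),b.round(4),np.linalg.norm(d),'yaw',np.arctan2(-d[0],d[1]))
r=on(230,246,.171); m=(a+b)/2-r; print('rim',r.round(4),'yaw2',np.arctan2(m[1],m[0]),np.linalg.norm(m[:2]))
def box(x0,x1,y0,y1,z0,z1): return np.array([[x,y,z] for x in(x0,x1) for y in(y0,y1) for z in(z0,z1)])
parts=[box(-.1,-.088,-.107,.107,0,.07),box(.067,.079,-.107,.107,.278,.3)]
for s in(-1,1):
    y=[s*.095,s*.107]; parts.append(np.array([[x,yy,z] for yy in y for x,z in((-.1,.07),(-.088,.07),(-.088,.05),(.067,.3),(.079,.3),(.079,.283))]))
ms={s:np.load('mf_%s.npy'%s).astype(np.uint8) for s in('side','scene')}; Ts={s:T(s) for s in ms}
def iou(q,pr=0):
    t=0
    for s,m in ms.items():
        r=np.zeros_like(m)
        for P in parts:
            h=np.array([proj(s,cab(p,q[2],np.array([q[0],q[1],0])),Ts[s]) for p in P]).astype(np.float32)
            cv2.fillConvexPoly(r,np.round(cv2.convexHull(h)*16).astype(np.int32),1,shift=4)
        i=(r&m).sum()/(r|m).sum(); t-=i
        if pr: print(s,i)
    return t
f=minimize(iou,[.598,.210,.49],method='Nelder-Mead',options=dict(initial_simplex=[[.598,.21,.49],[.604,.21,.49],[.598,.216,.49],[.598,.21,.53]])); print(f.x.round(4)); iou(f.x,1)
E
```

```text
edge [ 0.5459 -0.2538  0.162 ] [ 0.5539 -0.2815  0.162 ] 0.028893187835284075 yaw 0.2814877756520512
rim [ 0.5088 -0.28    0.171 ] yaw2 0.29270708734282946 0.042976821285330424
[0.5958 0.2097 0.5221]
side 0.4932115527030363
scene 0.7103839913466738
```

```bash
python3 - <<'E'
from h import *
p,Rm=pose([0,0,0],.28,35); rows(np.array([.507,-.279,.148])+.022*Rm[:,0],Rm,.085,n=6)
E
```

```text
6 [[0.018, -0.0015, -0.0005, -0.23, -0.0, 0.15, 0.085], [0.018, -0.0015, -0.0005, -0.23, -0.0, 0.15, 0.085], [0.018, -0.0015, -0.0005, -0.23, -0.0, 0.15, 0.085], [0.018, -0.0016, -0.0005, -0.23, -0.0, 0.15, 0.085], [0.0179, -0.0016, -0.0005, -0.23, -0.0, 0.15, 0.085], [0.0179, -0.0017, -0.0005, -0.23, -0.0, 0.15, 0.085]]
```

Call:
arm_command:
  plan:
    - [[0.018, -0.0015, -0.0005, -0.23, 0, 0.15, 0.085], [0.018, -0.0015, -0.0005, -0.23, 0, 0.15, 0.085], [0.018, -0.0015, -0.0005, -0.23, 0, 0.15, 0.085], [0.018, -0.0015, -0.0005, -0.23, 0, 0.15, 0.085], [0.018, -0.0015, -0.0005, -0.23, 0, 0.15, 0.085], [0.018, -0.0015, -0.0005, -0.23, 0, 0.15, 0.085], [0, 0, 0, 0, 0, 0, 0.085]]

```text
t: 7.62
tool_pos: [0.5224, -0.2776, 0.1295]
tool_rot: [-0.14, 0.951, 0.254]
contact_force: [-0.8, 0.5, -1.2]
opening: 0.0852
```

```bash
python3 - <<'E'
from h import *
o=ctrl.get_obs(); p,Rm=pose([0,0,0],.28,35); rows(np.array([.507,-.279,.148])+.022*Rm[:,0],Rm,.085,n=1); print(o['q'])
M=R.from_rotvec(o['tool_rot']).as_matrix(); print(M.round(3)); 
save('wrist','w5'); marks('wrist',['cup','cup_grip','cup_socket'])
E
```

```text
1 [[-0.0019, 0.003, -0.0018, 0.16, 0.09, 0.37, 0.085]]
[-0.89429055 -0.1763033   2.06457746  0.64188972  1.07925766 -3.0069605 ]
[[ 0.554 -0.275  0.786]
 [ 0.153  0.961  0.229]
 [-0.818 -0.007  0.575]]
wrist cup [ 0.5102 -0.2777  0.0754] 0.87
wrist cup_grip [ 0.506  -0.2789  0.1542] 0.89
```

View pics/w5.png

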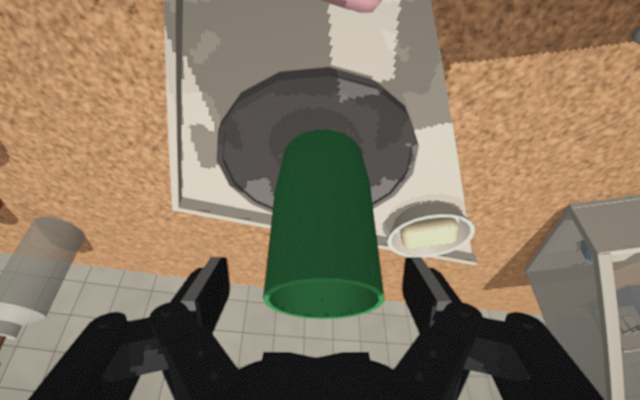

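Call:
arm_command:
  plan:
    - [[0, 0.003, -0.001, 0, 0, 0, 0.085], [0, 0, 0, 0, 0, 0, 0.05], [0, 0, 0, 0, 0, 0, 0.05], [0, 0, 0, 0, 0, 0, 0.05], [0, 0, 0, 0, 0, 0, 0.05], [0, 0, 0, 0, 0, 0, 0.05], [0, 0, 0, 0, 0, 0, 0.05], [0, 0, 0, 0, 0, 0, 0.05], [0, 0, 0, 0, 0, 0, 0.05]]
  squeeze: 30

```text
t: 8.57
tool_pos: [0.5209, -0.2794, 0.1383]
tool_rot: [-0.15, 0.944, 0.244]
contact_force: [-0.3, 0.4, 0.0]
opening: 0.0566
```

Call:
arm_command:
  plan:
    - [[-0.008, 0, 0.006, 0, 0, 0, 0.05], [-0.016, 0, 0.0114, 0, 0, 0, 0.05], [-0.025, 0, 0.017, 0, 0, 0, 0.05], [-0.025, 0, 0.017, 0, 0, 0, 0.05], [-0.025, 0, 0.017, 0, 0, 0, 0.05], [0, 0, 0, 0, 0, 0, 0.05]]

```text
t: 9.07
tool_pos: [0.517, -0.2753, 0.2613]
tool_rot: [-0.142, 0.95, 0.248]
contact_force: [1.2, -0.5, 0.8]
opening: 0.0568
```

```bash
python3 - <<'E'
from h import *
o=ctrl.get_obs(); print(o['tool_pos'],o['q'],o['opening'],o['contact_force'])
M=np.eye(4);M[:3,:3]=R.from_rotvec(o['tool_rot']).as_matrix();M[:3,3]=o['tool_pos']; print(M.round(3))
I=np.linalg.inv(M)
for c in ('side','scene','wrist'):
    save(c,c+'6')
    for n,(p,_) in marks(c,['cup','cup_socket','cup_grip']).items(): print('  tool',(I@np.append(p,1))[:3].round(4))
a=[]
for c in('scene','side'):
    u,v=proj(c,o['tool_pos']).astype(int); u=min(max(u,60),580);v=min(max(v,60),340); i=cv2.imread('pics/%s6.png'%c); a.append(cv2.resize(i[v-60:v+60,u-60:u+60],(400,400),interpolation=cv2.INTER_CUBIC)); print(c,u,v)
cv2.imwrite('pics/g6.png',np.hstack(a))
E
```

```text
[ 0.51704266 -0.27529256  0.26126426] [-0.89881307 -0.32239332  1.95675031  0.58146989  1.28409989 -2.85299734] 0.056758256318146585 [ 1.21614381 -0.50086931  0.78028195]
[[ 0.556 -0.271  0.785  0.517]
 [ 0.147  0.962  0.228 -0.275]
 [-0.818 -0.012  0.575  0.261]
 [ 0.     0.     0.     1.   ]]
side cup [ 0.5001 -0.2751  0.2023] 0.71
side cup_socket [ 0.5418 -0.2678  0.2597] 0.77
side cup_grip [ 0.4974 -0.2776  0.2749] 0.56
  tool [ 0.0388  0.0054 -0.0472]
  tool [0.0162 0.0005 0.0203]
  tool [-0.0224  0.0029 -0.0081]
scene cup [ 0.4945 -0.2737  0.185 ] 0.65
scene cup_socket [ 0.5388 -0.2673  0.2579] 0.94
scene cup_grip [ 0.5017 -0.2767  0.2612] 0.71
  tool [ 0.0501  0.0085 -0.0612]
  tool [0.016  0.0018 0.017 ]
  tool [-0.0086  0.0028 -0.0124]
wrist cup [ 0.502  -0.2698  0.1882] 0.91
wrist cup_socket [ 0.5386 -0.2648  0.2505] 0.79
wrist cup_grip [ 0.5038 -0.2795  0.265 ] 0.92
  tool [ 0.0522  0.0102 -0.0526]
  tool [0.0223 0.0043 0.0132]
  tool [-0.011  -0.0005 -0.0092]
scene 273 272
side 384 233
```

View pics/g6.png

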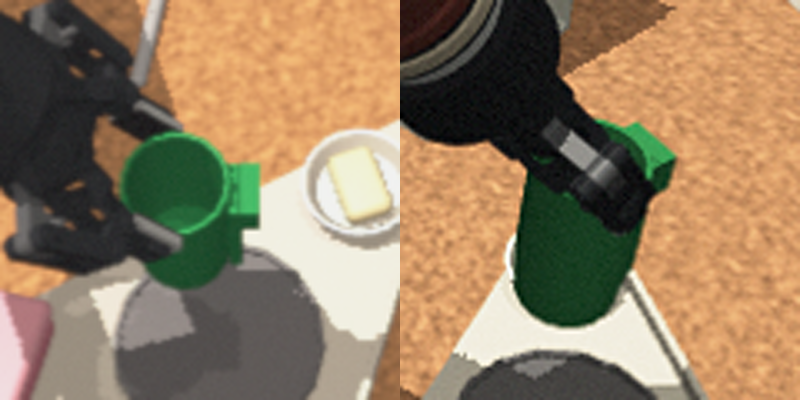

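```bash
python3 - <<'E'
from h import *
a=[]
for c,(u,v) in (('scene',(290,265)),('side',(403,218))):
    i=cv2.imread('pics/%s6.png'%c); a.append(cv2.resize(i[v-30:v+30,u-25:u+25],(400,480),interpolation=cv2.INTER_CUBIC))
cv2.imwrite('pics/g6c.png',np.hstack(a))
E
```

```text
(no output)
```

View pics/g6c.png

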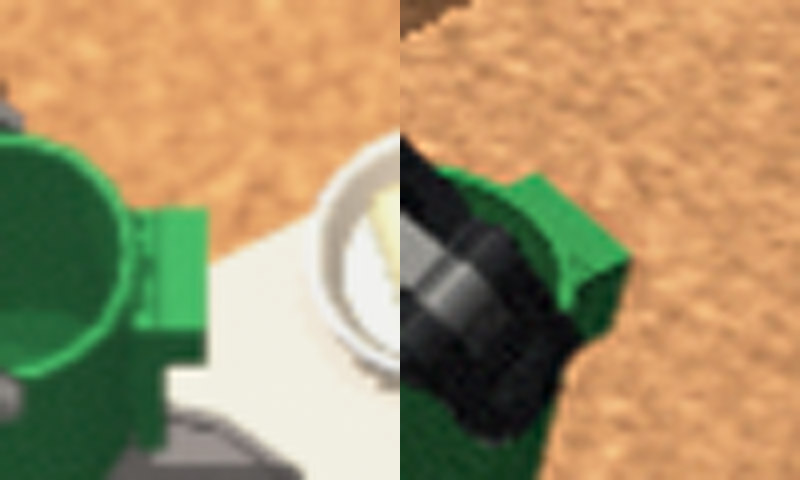

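```bash
python3 - <<'E'
from h import *
from scipy.optimize import least_squares
o=ctrl.get_obs(); Rt=R.from_rotvec(o['tool_rot']); pt=np.array(o['tool_pos'])
S=lambda x,y:(265+(x+.5)/8-.5,235+(y+.5)/8-.5); D=lambda x,y:(378+(x+.5)/8-.5,188+(y+.5)/8-.5)
obs=[((44,14.5,86),S(207,208),D(141,172)),((44,-14.5,86),S(207,330),D(232,260)),((44,-14.5,64),S(207,365),D(213,330))]
Q=[]
for m,s,d in obs:
    f=lambda P:np.r_[proj('scene',P)-s,proj('side',P)-d]
    r=least_squares(f,pt); Q.append(r.x); print(m,r.x.round(4),r.fun.round(2))
Q=np.array(Q); print(np.linalg.norm(Q[0]-Q[1]),np.linalg.norm(Q[2]-Q[1]))
# fit cup pose: upright-ish
def res(q,w=0):
    Rc=R.from_euler('ZYX',q[3:]); out=[]
    for m,s,d in obs:
        P=q[:3]+Rc.apply(np.array(m)/1e3); out+=[proj('scene',P)-s,proj('side',P)-d]
    out.append(q[4:]*10); return np.concatenate(out)
f=least_squares(res,np.r_[.505,-.277,.195,.28,0,0],x_scale=[.01,.01,.01,.1,.1,.1]); q=f.x; print(q.round(4),f.fun.round(2))
Rc=R.from_euler('ZYX',q[3:])
for n,m in(('socket',(37,0,64)),('grip',(0,0,72)),('cup',(0,0,0))):
    P=q[:3]+Rc.apply(np.array(m)/1e3); print(n,P.round(4),'tool',Rt.inv().apply(P-pt).round(4))
print('rel',(Rt.inv()*R.from_euler('z',q[3])).as_matrix().round(3).tolist(), R.from_matrix(np.column_stack([Rt.as_matrix()[:,0],Rt.as_matrix()[:,1],Rt.as_matrix()[:,2]])).as_euler('ZYX').round(3))
E
```

```text
(44, 14.5, 86) [ 0.5433 -0.2572  0.2898] [-0.26 -0.94  0.64  0.67]
(44, -14.5, 86) [ 0.5503 -0.2836  0.2862] [-0.22 -0.85  0.57  0.6 ]
(44, -14.5, 64) [ 0.5492 -0.2833  0.2671] [-0.2  -0.77  0.51  0.54]
0.02749974840589312 0.019171001143565874
[ 0.5021 -0.2761  0.203   0.2334  0.0077  0.0548] [-0.07 -1.32  0.33  0.51 -0.57 -0.85  0.79  0.27  0.03 -0.42  0.57  1.07
  0.08  0.55]
socket [ 0.5394 -0.2708  0.2666] tool [ 0.0013 -0.0047  0.0288]
grip [ 0.5036 -0.2798  0.2749] tool [-0.0265 -0.0036  0.0032]
cup [ 0.5021 -0.2761  0.203 ] tool [ 0.0324  0.0003 -0.0381]
rel [[0.569, 0.024, -0.822], [-0.042, 0.999, 0.001], [0.821, 0.034, 0.57]] [0.276 0.965 0.001]
```

```bash
cat >> h.py <<'E'
CO=np.array([.5958,.2097,0.]); YC=.50
E
python3 - <<'E'
from h import *
p,Rm=pose([.49,.152,.262],.5,35); a=rows(p,Rm,.05,n=15)
p,Rm=pose([.621,.22,.235],.5,35); rows(p,Rm,.05,start=a,n=6)
E
```

```text
15 [[0.0029, 0.0277, 0.0054, -0.71, -0.02, 0.49, 0.05], [0.0032, 0.0276, 0.0058, -0.71, -0.02, 0.49, 0.05], [0.0034, 0.0275, 0.0061, -0.71, -0.02, 0.49, 0.05], [0.0036, 0.0274, 0.0064, -0.71, -0.02, 0.49, 0.05], [0.0039, 0.0273, 0.0068, -0.71, -0.02, 0.49, 0.05], [0.0041, 0.0272, 0.0071, -0.71, -0.02, 0.49, 0.05], [0.0043, 0.027, 0.0074, -0.71, -0.02, 0.49, 0.05], [0.0046, 0.0269, 0.0078, -0.71, -0.02, 0.49, 0.05], [0.0048, 0.0268, 0.0081, -0.71, -0.02, 0.49, 0.05], [0.005, 0.0266, 0.0084, -0.71, -0.02, 0.49, 0.05], [0.0053, 0.0265, 0.0088, -0.71, -0.02, 0.49, 0.05], [0.0055, 0.0263, 0.0091, -0.71, -0.02, 0.49, 0.05], [0.0057, 0.0262, 0.0094, -0.71, -0.02, 0.49, 0.05], [0.0059, 0.026, 0.0097, -0.71, -0.02, 0.49, 0.05], [0.0062, 0.0258, 0.01, -0.71, -0.02, 0.49, 0.05]]
6 [[0.0178, -0.0005, 0.0176, 0.0, 0.0, 0.0, 0.05], [0.0178, -0.0005, 0.0176, 0.0, 0.0, 0.0, 0.05], [0.0178, -0.0005, 0.0176, 0.0, 0.0, 0.0, 0.05], [0.0178, -0.0005, 0.0176, 0.0, 0.0, 0.0, 0.05], [0.0178, -0.0005, 0.0176, 0.0, 0.0, 0.0, 0.05], [0.0178, -0.0005, 0.0176, 0.0, 0.0, 0.0, 0.05]]
```

Call:
arm_command:
  plan:
    - [[0.003, 0.0277, 0.0054, -0.7, 0, 0.5, 0.05], [0.003, 0.0276, 0.0058, -0.7, 0, 0.5, 0.05], [0.0034, 0.0275, 0.006, -0.7, 0, 0.5, 0.05], [0.0036, 0.0274, 0.0064, -0.7, 0, 0.5, 0.05], [0.004, 0.0273, 0.0068, -0.7, 0, 0.5, 0.05], [0.004, 0.0272, 0.007, -0.7, 0, 0.5, 0.05], [0.0043, 0.027, 0.0074, -0.7, 0, 0.5, 0.05], [0.0046, 0.027, 0.0078, -0.7, 0, 0.5, 0.05], [0.0048, 0.027, 0.008, -0.7, 0, 0.5, 0.05], [0.005, 0.0266, 0.0084, -0.7, 0, 0.5, 0.05], [0.0053, 0.0265, 0.0088, -0.7, 0, 0.5, 0.05], [0.0055, 0.0263, 0.009, -0.7, 0, 0.5, 0.05], [0.0057, 0.026, 0.0094, -0.7, 0, 0.5, 0.05], [0.006, 0.026, 0.0097, -0.7, 0, 0.5, 0.05], [0.006, 0.026, 0.01, -0.7, 0, 0.5, 0.05], [0, 0, 0, 0, 0, 0, 0.05]]

```text
t: 11.0
tool_pos: [0.4853, 0.1695, 0.2625]
tool_rot: [-0.234, 0.942, 0.47]
contact_force: [-0.3, 0.3, -1.9]
opening: 0.0567
```

```bash
python3 - <<'E'
from h import *
o=ctrl.get_obs(); print(o['t'],o['tool_pos'],R.from_rotvec(o['tool_rot']).as_euler('ZYX').round(3),o['q'],o['opening'],o['contact_force'])
p,Rm=pose([.621,.22,.235],.5,35); rows(p,Rm,.05,n=6)
E
```

```text
11.0 [0.48529323 0.16954059 0.26253281] [0.518 0.96  0.016] [ 0.02857468 -0.71004779  2.20859102  0.30589202  1.1093427  -2.1063454 ] 0.05666093539659903 [-0.2991747   0.31787753 -1.90766882]
6 [[0.0174, -0.0036, 0.0169, -0.01, -0.01, -0.1, 0.05], [0.0174, -0.0036, 0.0169, -0.01, -0.01, -0.1, 0.05], [0.0174, -0.0036, 0.0169, -0.01, -0.01, -0.1, 0.05], [0.0174, -0.0035, 0.0169, -0.01, -0.01, -0.1, 0.05], [0.0174, -0.0035, 0.0169, -0.01, -0.01, -0.1, 0.05], [0.0174, -0.0035, 0.0169, -0.01, -0.01, -0.1, 0.05]]
```

Call:
arm_command:
  plan:
    - [[0.0174, -0.0036, 0.017, 0, 0, -0.1, 0.05], [0.0174, -0.0036, 0.017, 0, 0, -0.1, 0.05], [0.0174, -0.0036, 0.017, 0, 0, -0.1, 0.05], [0.0174, -0.0035, 0.017, 0, 0, -0.1, 0.05], [0.0174, -0.0035, 0.017, 0, 0, -0.1, 0.05], [0.0174, -0.0035, 0.017, 0, 0, -0.1, 0.05]]

```text
t: 11.5
tool_pos: [0.6239, 0.2236, 0.2375]
tool_rot: [-0.243, 0.934, 0.464]
contact_force: [0.6, -0.4, 0.3]
opening: 0.0568
```

```bash
cat >> h.py <<'E'
def look(tag,crop=None,names=('cup_socket','cup')):
    o=ctrl.get_obs(); print(o['t'],o['tool_pos'].round(4),R.from_rotvec(o['tool_rot']).as_euler('ZYX').round(3),'F',o['contact_force'].round(2),'op',round(o['opening'],4)); a=[]
    for c in('scene','side'):
        i=save(c,c+tag); marks(c,names)
        if crop:
            u,v=proj(c,[.642,.2316,.18]).astype(int); print(c,u,v); a.append(cv2.resize(i[max(v-crop,0):v+crop,u-crop:u+crop],(400,400),interpolation=cv2.INTER_CUBIC))
    if crop: cv2.imwrite('pics/%s.png'%tag,np.hstack(a)[:,:,::-1])
E
python3 - <<'E'
from h import *
look('h7',40); p,Rm=pose([.621,.22,.2085],.5,35); rows(p,Rm,.05,n=1)
E
```

```text
11.5 [0.6239 0.2236 0.2375] [ 0.501  0.956 -0.004] F [ 0.61 -0.4   0.25] op 0.0568
scene cup_socket [0.6444 0.2322 0.2406] 0.71
scene cup [0.607  0.2205 0.1739] 0.59
scene 385 112
side cup_socket [0.6427 0.2355 0.2336] 0.65
side 338 121
1 [[0.0228, -0.002, -0.0195, 0.26, 0.28, -0.01, 0.05]]
```

View pics/h7.png

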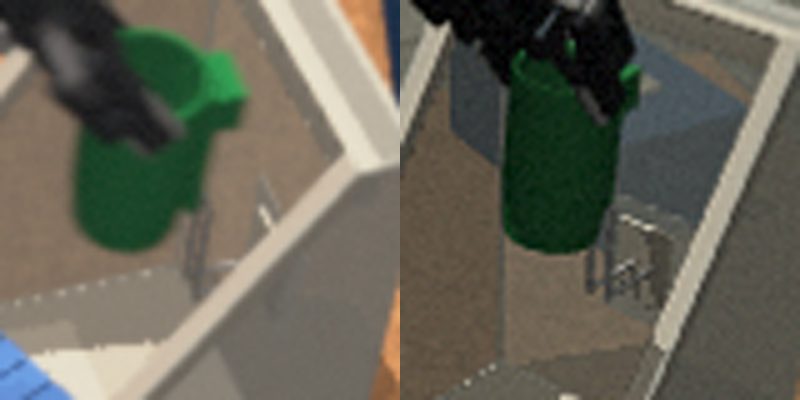

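Call:
arm_command:
  plan:
    - [[0.008, -0.001, -0.0065, 0.1, 0.1, 0, 0.05], [0.0075, -0.001, -0.0065, 0.1, 0.1, 0, 0.05], [0.0075, 0, -0.0065, 0, 0.1, 0, 0.05], [0, 0, 0, 0, 0, 0, 0.05]]

```text
t: 12.13
tool_pos: [0.6196, 0.2184, 0.2084]
tool_rot: [-0.241, 0.936, 0.46]
contact_force: [0.2, -0.3, -2.1]
opening: 0.0569
```

```bash
python3 - <<'E'
from h import *
look('h8'); p,Rm=pose([.621,.22,.2085],.5,35); rows(p,Rm,.05,n=1); print(ctrl.get_obs()['dq'].round(3))
for i in range(4): 
    get_image('side'); o=ctrl.get_obs(); print(o['tool_pos'].round(4),o['contact_force'].round(2))
E
```

```text
12.1333 [0.6196 0.2184 0.2084] [ 0.497  0.957 -0.003] F [ 0.23 -0.3  -2.13] op 0.0569
scene cup_socket [0.6431 0.2296 0.2108] 0.74
scene cup [0.6004 0.2181 0.1472] 0.69
side cup_socket [0.6424 0.2311 0.2134] 0.83
side cup [0.6056 0.2154 0.1497] 0.89
1 [[0.0035, 0.0013, -0.003, 0.12, 0.52, 0.19, 0.05]]
[ 0.001  0.002 -0.002 -0.     0.002  0.001]
[0.622  0.2191 0.213 ] [ 0.29  0.06 -0.45]
[0.6219 0.2191 0.2129] [ 0.49 -0.61 -1.81]
[0.6219 0.2191 0.2129] [-0.65 -0.4  -1.44]
[0.6219 0.2191 0.2127] [ 0.82  0.55 -1.56]
```

Call:
arm_command:
  plan:
    - [[0.0025, 0.0015, -0.0017, 0, 0.2, 0, 0.05], [0.0025, 0, -0.0017, 0, 0, 0, 0.05], [0.0025, 0, -0.0017, 0, 0, 0, 0.05], [0.0025, 0, -0.0017, 0, 0, 0, 0.05], [0.0025, 0, -0.0017, 0, 0, 0, 0.05], [0.0025, 0, -0.0017, 0, 0, 0, 0.05], [0, 0, 0, 0, 0, 0, 0.05]]

```text
t: 13.22
tool_pos: [0.6213, 0.2209, 0.1924]
tool_rot: [-0.242, 0.934, 0.459]
contact_force: [-0.2, 0.7, -1.7]
opening: 0.0565
```

```bash
cat >> h.py <<'E'
def feel(n=4):
    F=[]
    for i in range(n): get_image('side'); o=ctrl.get_obs(); F.append(o['contact_force'])
    print(o['t'],'tcp',o['tool_pos'].round(4),R.from_rotvec(o['tool_rot']).as_euler('ZYX').round(3),'F',np.mean(F,0).round(2),'op',round(o['opening'],4))
    u=np.array([np.cos(.5),np.sin(.5),0]); v=np.array([-u[1],u[0],0]); d=o['tool_pos']+.0238*u-np.array([.642,.2316,.1865])
    print('socket-prong along %.4f lat %.4f mouth z-top %.4f'%(d@u,d@v,d[2]+.003))
E
python3 -c "
from h import *
feel()"
```

```text
13.4167 tcp [0.622  0.221  0.1941] [ 0.494  0.954 -0.008] F [-0.13  0.35 -1.62] op 0.0572
socket-prong along 0.0011 lat 0.0003 mouth z-top 0.0106
```

Call:
arm_command:
  plan:
    - [[0.0014, 0, -0.0021, 0, 0, 0, 0.05], [0.002, 0, -0.0014, 0, 0, 0, 0.05], [0.002, 0, -0.0014, 0, 0, 0, 0.05], [0.002, 0, -0.0014, 0, 0, 0, 0.05]]

```text
t: 13.75
tool_pos: [0.6221, 0.2205, 0.1857]
tool_rot: [-0.242, 0.929, 0.459]
contact_force: [0.6, 0.1, -1.0]
opening: 0.0569
```

```bash
python3 -c "
from h import *
feel()"
```

```text
13.95 tcp [0.622  0.2205 0.1856] [ 0.492  0.951 -0.009] F [ 0.09  0.49 -1.42] op 0.0568
socket-prong along 0.0010 lat -0.0002 mouth z-top 0.0021
```

Call:
arm_command:
  plan:
    - [[0.0016, 0, -0.0012, 0, 0, 0, 0.05], [0.0016, 0, -0.0012, 0, 0, 0, 0.05]]

```text
t: 14.12
tool_pos: [0.6225, 0.2205, 0.1824]
tool_rot: [-0.242, 0.928, 0.459]
contact_force: [0.6, 0.2, -0.5]
opening: 0.0568
```

```bash
python3 -c "
from h import *
feel()"
```

```text
14.3167 tcp [0.6224 0.2205 0.1823] [ 0.492  0.95  -0.01 ] F [ 0.39 -0.09 -1.26] op 0.0568
socket-prong along 0.0013 lat -0.0003 mouth z-top -0.0012
```

Call:
arm_command:
  plan:
    - [[0.0013, 0, -0.0016, 0, 0.2, 0, 0.05], [0.0016, 0, -0.0012, 0, 0.2, 0, 0.05]]

```text
t: 14.48
tool_pos: [0.6221, 0.2202, 0.1788]
tool_rot: [-0.244, 0.934, 0.458]
contact_force: [-0.7, -0.6, -1.5]
opening: 0.0567
```

```bash
python3 -c "
from h import *
feel()"
```

```text
14.6833 tcp [0.6221 0.2203 0.1787] [ 0.491  0.956 -0.01 ] F [-0.06  0.03 -1.69] op 0.0566
socket-prong along 0.0009 lat -0.0004 mouth z-top -0.0048
```

Call:
arm_command:
  plan:
    - [[0.0016, 0, -0.0012, 0, 0, 0, 0.05], [0.0016, 0, -0.0012, 0, 0, 0, 0.05]]

```text
t: 14.85
tool_pos: [0.6225, 0.2203, 0.1753]
tool_rot: [-0.244, 0.933, 0.458]
contact_force: [-0.0, -0.4, -1.2]
opening: 0.0563
```

```bash
python3 -c "
from h import *
feel()"
```

```text
15.05 tcp [0.6223 0.2202 0.1751] [ 0.491  0.955 -0.011] F [ 0.2   0.19 -1.2 ] op 0.0565
socket-prong along 0.0011 lat -0.0005 mouth z-top -0.0084
```

Call:
arm_command:
  plan:
    - [[0.0013, 0.0003, -0.0016, 0, 0, 0, 0.05], [0.0016, 0, -0.0012, 0, 0, 0, 0.05]]

```text
t: 15.22
tool_pos: [0.622, 0.2203, 0.1717]
tool_rot: [-0.244, 0.932, 0.458]
contact_force: [-0.2, -0.1, -1.2]
opening: 0.0572
```

```bash
python3 -c "
from h import *
feel()"
```

```text
15.4167 tcp [0.622  0.2202 0.1716] [ 0.49   0.954 -0.011] F [-0.51 -0.01 -1.99] op 0.0567
socket-prong along 0.0008 lat -0.0004 mouth z-top -0.0119
```

Call:
arm_command:
  plan:
    - [[0.0016, 0, -0.0012, 0, 0, 0, 0.05], [0.0012, 0, -0.0008, 0, 0, 0, 0.05]]

```text
t: 15.58
tool_pos: [0.6223, 0.2202, 0.1687]
tool_rot: [-0.244, 0.931, 0.458]
contact_force: [-1.2, 0.2, -0.9]
opening: 0.0569
```

```bash
python3 -c "
from h import *
feel(); look('h9',30)"
```

```text
15.7833 tcp [0.6224 0.2203 0.1687] [ 0.49   0.953 -0.012] F [-0.31 -0.34 -1.53] op 0.0569
socket-prong along 0.0011 lat -0.0005 mouth z-top -0.0148
15.7833 [0.6224 0.2203 0.1687] [ 0.49   0.953 -0.012] F [-0.59 -0.29 -1.85] op 0.0569
scene cup_socket [0.6449 0.2294 0.1725] 0.95
scene cup [0.6054 0.2167 0.1054] 0.75
scene 385 112
side cup_socket [0.6441 0.2351 0.1705] 0.83
side cup [0.608  0.2142 0.1078] 0.85
side 338 121
```

View pics/h9.png

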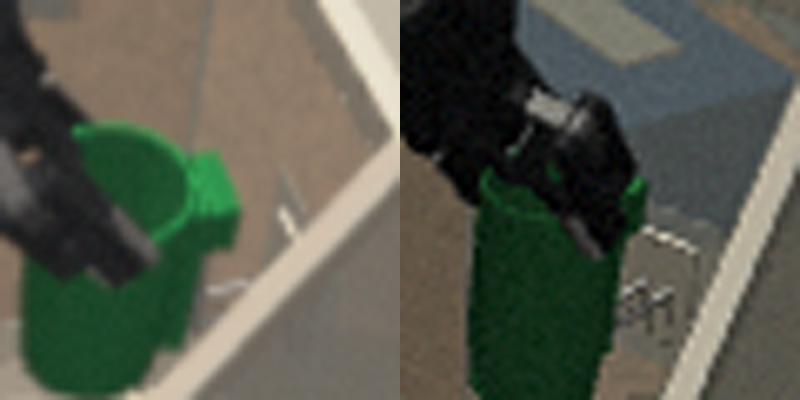

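Call:
arm_command:
  plan:
    - [[0.0008, 0.0003, -0.0014, 0, 0, 0, 0.05], [0.0012, 0, -0.0008, 0, 0, 0, 0.05]]

```text
t: 16.25
tool_pos: [0.622, 0.2203, 0.1665]
tool_rot: [-0.244, 0.93, 0.457]
contact_force: [-0.2, -0.1, -1.0]
opening: 0.0569
```

```bash
python3 -c "
from h import *
feel(6)"
```

```text
16.55 tcp [0.6221 0.2202 0.1666] [ 0.489  0.952 -0.012] F [-0.28 -0.1  -1.7 ] op 0.0569
socket-prong along 0.0009 lat -0.0004 mouth z-top -0.0169
```

Call:
arm_command:
  plan:
    - [[0.0012, 0, -0.0008, 0, 0, 0, 0.05], [0.0012, 0, -0.0008, 0, 0, 0, 0.05]]

```text
t: 16.72
tool_pos: [0.6226, 0.2203, 0.1644]
tool_rot: [-0.244, 0.929, 0.457]
contact_force: [-1.5, -0.2, 0.7]
opening: 0.0563
```

```bash
python3 -c "
from h import *
feel(6)"
```

```text
17.0167 tcp [0.6226 0.2203 0.1645] [ 0.489  0.951 -0.013] F [-1.01 -0.34  0.45] op 0.057
socket-prong along 0.0014 lat -0.0006 mouth z-top -0.0190
```

Call:
arm_command:
  plan:
    - [[0.0003, 0.0003, -0.0013, 0, 0, 0, 0.05], [0.0006, 0, -0.0004, 0, 0, 0, 0.05], [0, 0, 0, 0, 0, 0, 0.05]]

```text
t: 17.27
tool_pos: [0.6225, 0.2203, 0.164]
tool_rot: [-0.244, 0.926, 0.457]
contact_force: [-1.7, 0.4, 1.0]
opening: 0.0567
```

```bash
python3 -c "
from h import *
feel(12)"
```

```text
17.8667 tcp [0.6224 0.2202 0.1638] [ 0.487  0.949 -0.014] F [-1.01 -0.38  1.29] op 0.0569
socket-prong along 0.0012 lat -0.0006 mouth z-top -0.0197
```

Call:
arm_command:
  plan:
    - [[-0.0008, 0.0004, -0.0018, 0, 0.3, 0, 0.05], [0.0005, 0, -0.0006, 0, 0, 0, 0.05], [0, 0, 0, 0, 0, 0, 0.05]]

```text
t: 18.12
tool_pos: [0.6206, 0.2195, 0.1629]
tool_rot: [-0.245, 0.931, 0.456]
contact_force: [0.1, -0.0, 2.1]
opening: 0.0568
```

```bash
python3 -c "
from h import *
feel(10)
for c in('scene','side'): get_image(c);marks(c,['cup','cup_socket'])"
```

```text
18.6167 tcp [0.6207 0.2195 0.163 ] [ 0.486  0.953 -0.015] F [-0.77 -0.12  1.22] op 0.0568
socket-prong along -0.0007 lat -0.0004 mouth z-top -0.0205
scene cup [0.6104 0.2209 0.1009] 0.64
scene cup_socket [0.6466 0.2297 0.172 ] 0.86
side cup [0.6081 0.2179 0.104 ] 0.96
side cup_socket [0.6447 0.2331 0.1649] 0.62
```

Call:
arm_command:
  plan:
    - [[0, 0, 0, 0, 0, 0, 0.06], [0, 0, 0, 0, 0, 0, 0.064], [0, 0, 0, 0, 0, 0, 0.068], [0, 0, 0, 0, 0, 0, 0.072], [0, 0, 0, 0, 0, 0, 0.078], [0, 0, 0, 0, 0, 0, 0.085], [0, 0, 0, 0, 0, 0, 0.085], [0, 0, 0, 0, 0, 0, 0.085], [0, 0, 0, 0, 0, 0, 0.085]]

```text
t: 19.67
tool_pos: [0.6197, 0.2194, 0.1611]
tool_rot: [-0.245, 0.934, 0.456]
contact_force: [0.2, -0.3, -0.7]
opening: 0.085
```

```bash
python3 - <<'E'
from h import *
feel(4)
for c in('scene','side'): get_image(c);marks(c,['cup','cup_socket','cup_grip'])
p,Rm=pose(ctrl.get_obs()['tool_pos']+0,.49,35); print(Rm.round(3))
save('wrist','w10'); marks('wrist',['cup','cup_socket','cup_grip'])
r=cut_out('wrist','cup')
if r: m=r[0]['mask']; ys,xs=np.nonzero(m); print(r[0]['conf'],xs.min(),xs.max(),ys.min(),ys.max(),[(y,np.nonzero(m[y])[0][[0,-1]].tolist()) for y in range(ys.min()+5,ys.max(),25)])
E
```

```text
19.8667 tcp [0.6197 0.2193 0.1611] [ 0.488  0.956 -0.014] F [ 0.35  0.13 -0.1 ] op 0.085
socket-prong along -0.0016 lat -0.0001 mouth z-top -0.0224
scene cup [0.6113 0.2159 0.0993] 0.57
scene cup_socket [0.643  0.2337 0.1703] 0.59
scene cup_grip [0.6104 0.2125 0.1738] 0.84
side cup [0.6093 0.218  0.1043] 0.65
side cup_socket [0.6431 0.2318 0.1675] 0.58
side cup_grip [0.6057 0.2148 0.177 ] 0.62
[[ 0.506 -0.471  0.723]
 [ 0.27   0.882  0.386]
 [-0.819  0.     0.574]]
wrist cup [0.6144 0.2202 0.0983] 0.61
wrist cup_grip [0.6114 0.2101 0.177 ] 0.91
0.75 253 370 131 312 [(136, [298, 342]), (161, [281, 359]), (186, [273, 363]), (211, [267, 366]), (236, [262, 368]), (261, [257, 368]), (286, [254, 370]), (311, [309, 331])]
```

View pics/w10.png

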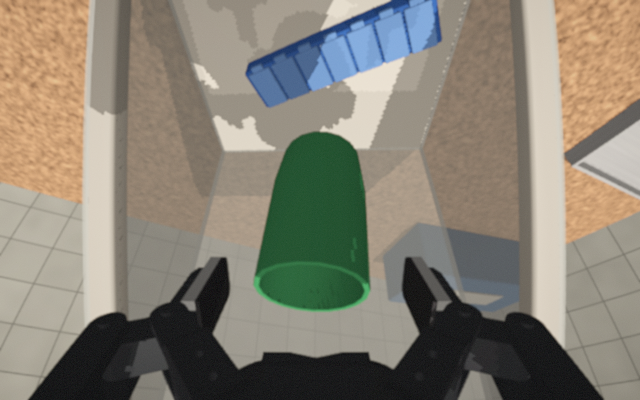

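Call:
arm_command:
  plan:
    - [[-0.006, -0.001, 0, 0, 0, 0, 0.085], [-0.012, -0.001, 0, 0, 0, 0, 0.085], [-0.015, 0, 0, 0, 0, 0, 0.085], [-0.02, 0, 0, 0, 0, 0, 0.085], [-0.02, 0, 0, 0, 0, 0, 0.085], [-0.02, 0, 0, 0, 0, 0, 0.085], [-0.02, 0, 0, 0, 0, 0, 0.085], [-0.02, 0, 0, 0, 0, 0, 0.085], [0, 0, 0, 0, 0, 0, 0.085], [0, 0, 0, 0, 0, 0, 0.085], [0, 0, 0, 0, 0, 0, 0.085], [0, 0, 0, 0, 0, 0, 0.085]]

```text
t: 21.52
tool_pos: [0.5484, 0.179, 0.2754]
tool_rot: [-0.247, 0.935, 0.456]
contact_force: [0.4, 0.3, -0.3]
opening: 0.0849
```

```bash
python3 - <<'E'
from h import *
for k in range(2):
    for c in('scene','side','wrist'): get_image(c);marks(c,['cup','cup_socket','cup_grip'])
feel(2)
E
```

```text
scene cup [0.608  0.2191 0.0981] 0.67
scene cup_socket [0.6443 0.2305 0.1689] 0.61
scene cup_grip [0.6132 0.2128 0.1745] 0.87
side cup [0.6132 0.2161 0.102 ] 0.64
side cup_socket [0.6435 0.2308 0.1693] 0.92
side cup_grip [0.6073 0.2119 0.1781] 0.78
wrist cup [0.6151 0.2187 0.0989] 0.78
wrist cup_socket [0.641  0.2328 0.1678] 0.57
wrist cup_grip [0.6087 0.2106 0.1763] 0.91
scene cup [0.6118 0.2154 0.099 ] 0.87
scene cup_socket [0.6452 0.2315 0.1736] 0.7
scene cup_grip [0.6129 0.2142 0.176 ] 0.82
side cup [0.6088 0.2152 0.1044] 0.93
side cup_socket [0.6424 0.2326 0.1664] 0.9
side cup_grip [0.6086 0.2119 0.1786] 0.76
wrist cup [0.6139 0.2189 0.0996] 0.68
wrist cup_socket [0.6431 0.2323 0.166 ] 0.59
wrist cup_grip [0.611  0.2089 0.1738] 0.65
22.8167 tcp [0.5485 0.1789 0.2765] [ 0.486  0.956 -0.016] F [-0.34  0.16 -0.09] op 0.085
socket-prong along -0.0835 lat -0.0014 mouth z-top 0.0930
```

```bash
python3 -c "
from h import *
print(finish_job())"
```

```text
the job is handed in; nothing more can be done
None
```

The cup is hanging by itself on the hook, and I handed the job in at about 23 s; the station gave no verdict.

**What I did:** I located the prong from three wrist-camera views, about 2 mm to the side of nominal. I then gripped the cup across its sides with 30 N, lifted it, and brought it in through the slanted opening. I lowered the socket in small steps. No force showed until the mouth was about 18 mm below the prong top, which means the prong met the socket's ceiling. I pressed there with about 3 N for over a second before opening the fingers and backing out.

**Last checks, all three cameras:**

| | Measured | Limit |
|---|---|---|
| Socket mouth x, cabinet frame | about 52 mm | 45 to 59 mm |
| Socket mouth y, cabinet frame | about -3 mm | within ±26 mm |
| Socket mouth z | about 168 mm (single readings 166 to 174) | 155 to 174 mm |
| Cup tilt | about 0.08 rad | under 0.2 rad |

- **At rest:** the cup's position agreed within the networks' scatter over two rounds of pictures. The wrist force was about zero, with the hand clear of everything.
- **Disagreements:** one scene-camera reading put the mouth at 173.6 mm, right at the upper limit. My two estimates of the cup's height in the hand differed by up to 10 mm, so I relied on touch for the height.
- **Not checked:** I could not see the prong inside the pocket directly, and I did not re-measure the other objects at the end. The arm kept well clear of them.

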